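# Tub onto the monitoring mark, sensor stick into its sleeve

### The job

The wide lidded culture tub has been left in front of the monitoring station: first push it across the bench, flat and without lifting it, until it stands entirely inside the round outline beside the station. Then take the sensor stick out of its charging dock and slide it, round nose first, fully home into the station's sleeve, until its shoulders meet the mouth. Leave the other cups, the beaker and the marker where they are.

Things in the scene. Friction and masses are not known exactly. Their poses are not given: they have to be found in the camera images.
- tub: wide squat round culture tub, clear with brown filling and a flat white lid: diameter 110, height 45, about 0.4 kg, loose on the bench, too wide to grasp. Origin: centre of its underside, z up. Much wider than the small cups of the same look.
- mark (a point): centre, at bench height, of the round outline for the tub: a flat white disc with a thin dark rim line (inner diameter of the line 134, outer 144), flush with the bench. It belongs to the station: 180 to the right of the sleeve's axis (mouth -y) and 20 in front of the mouth (mouth -x).
- mouth (a point): centre of the sleeve's mouth, at bench height. The sleeve is a fixed aluminium tunnel on the bench, the bench being its floor: opening 27 wide, 23 high, 72 deep; outside 45 wide, 32 high. +x points into the sleeve along its length, z up. A white instrument housing (100 deep, 150 wide, 60 high) starts 73 behind the mouth.
- stick: white sensor stick, loose, 130 long, 90 g, flat underside. Origin: underside, centre line, at the shoulders; +x to the round nose, z up. Head: x 0 to 70, 24 wide, 20 high, nose radius 12. Tail: x -60 to 0, 36 wide, 26 high, dark window on top. At first the tail is sunk in the dock and only the head sticks out. Home: shoulders at the mouth, origin at mouth.
- dock: fixed grey charging dock, an open-topped channel: x -38 to 38, 56 wide, 34 high, channel 39 wide, its floor 6 above the bench; back wall at -x and a 22 high block behind it to x -88; open at +x, where the stick's head comes out. Origin: centre, at bench height. The stick's origin starts at x 30, y 0, z 6; it lifts straight up or draws out to +x.
- jar_a: small lidded clear cup, diameter 68, height 45, loose bystander; origin: centre of its underside
- jar_b: small lidded clear cup, diameter 68, height 45, loose bystander; origin: centre of its underside
- beaker: open glass beaker, diameter 70, height 80, loose bystander; origin: centre of its underside
- marker: marker pen with a blue cap lying on the bench, 130 long, 17 thick, loose bystander; origin: middle of its underside, x along it

How it is judged:
By the outcome, as a careful person would: the job done as asked, in the order asked, and still so for the second after the job is handed in, with the robot touching nothing.
It also fails if it takes over 72 s, if anything falls off the work surface, if the arm or the gripper's body presses on something with over 40 N, if the wrist force passes 120 N, or if a joint passes its speed limit or range.

### The arm

A 6-joint arm with a two-finger parallel gripper is mounted at the origin on the work surface. World frame = base frame: x ahead of the robot, y to its left, z up, the work surface at z = 0. Lengths are in m, angles in rad, forces in N, time in s.
With the tool pointing down it reaches from about 0.3 to 0.875 m from the base axis. Payload 6.4 kg.
Tool frame: the origin (TCP) lies midway between the tips of the shut fingers; the grasp point (between the pads) lies 19 mm behind it; z points along the fingers, y is the line along which they close (so a half turn about z gives the same grasp; the last joint's range is limited). The gripper opens to 85 mm and grips with 20 to 120 N. Pads are 22 mm wide; open, the fingers measure 114 mm over their backs; the gripper's body (76 mm by 85 mm) begins 54 mm behind the grasp point. The pads swing forward as they close: fully open they stand 13 mm farther back than shut.
Start: joints at [0.91, 0.181, 1.607, -0, 1.354, -0.206], TCP at [0.253, 0.517, 0.231] pointing down, gripper open.
Joint ranges: [-2.99, 2.99], [-0.89, 2.07], [0.3, 2.58], [-1.14, 4.28], [0, 2.63], [-3.12, 3.12]. Speed limits (rad/s): [2.57, 2.57, 3.01, 3.14, 3.14, 3.14].

### API

Orientations are given as a unit quaternion [w, x, y, z].
In Python, from bench import get_obs, camera, hand_in gives the robot as it stands.
- The arm moves only by the tool carry_out, never from a script. Its argument "plan" is a list that holds one entry, the list of rows, each a list of 7 numbers: the shift along the world's x, y, z in m, then the turn, a rotation vector about the world's x, y, z in rad, then the opening, from 0 (shut) to 1 (fully open). In form: [[[x, y, z, rx, ry, rz, hand], ...]]. A call has exactly 5 rows; each row is the pose to reach, as a shift and turn from the pose commanded when the call began; what a row does not reach only later rows make up. A row lasts 1/12 s, in which the tool goes at most 41.7 mm and 7.16 degrees, less where a joint would pass 70% of its speed; a pose out of reach is approached as far as the arm can. A call with a gripper value outside its range is refused whole. The fingers move at their own pace and stop on an object; the grip force is fixed at half the most. Time passes only in rows, so rows that repeat a pose let the fingers close, or fill a call up. It gives the time, the measured TCP pose, the force, the opening and the grip force at its end, in the units of the state.
- get_obs(): the state, without advancing time (a new reading comes with each control period).
- camera(name): name is "scene" or "top" or "wrist"; returns a dict with "pixels" (420x560x3 uint8, red, green, blue), "z_map" (420x560 float32, m along the optical axis (not along the pixel's ray), 0 where there is no reading), "camera_matrix" (3x3 intrinsics, pixels), "cam_to_world" (4x4, takes a point from camera to world coordinates). Camera axes: x right, y up, looking along -z (the intrinsics and any distortion apply to the point x, -y, -z); pixel columns grow to the right and rows downward; lengths in m; the calibration is good to about 2 mm. A picture is of the moment at which its call begins.
- hand_in(): hands the job in; it is judged then, once.
The state is a dict: "time_s": time; "q": joint angles; "dq": joint speeds; "joint_efforts": joint torques, N m; "eef_pos": TCP position; "eef_rot": TCP orientation; "wrist_force": force on the tool from outside, world axes, zero at the start; "torque": the same for the moment, N m; "opening": opening from 0.0 (shut) to 1.0 (fully open); "grasp_force": force on a finger pad.
Only numpy, scipy, OpenCV 4.12 (cv2) and the standard library are available. Lean on these libraries where they do the work, as an engineer would, in place of code of your own. Each camera call takes 0.05 s, during which the arm holds its last target. There are 200 camera calls.

## Working session

There is one attempt and no reset: what is moved stays moved. The work goes in short steps, Python scripts to look and compute and a tool call to move; the robot and the scene stay as the last step left them, time stands still between calls to the robot, and variables do not carry over. Pictures are saved under pics/ and viewed, at most 12 in all, crops included, and the job is handed in when it is done.

Besides the shell and the picture viewer there is one more tool, called after "Call:" by a JSON object that holds its "op" and its "data". carry_out: Moves the arm, as the interface text tells. Its arguments: {"type":"object","properties":{"plan":{"type":"array","items":{"type":"array","items":{"type":"array","items":{"type":"number"}}}}},"required":["plan"]}

```bash
mkdir -p pics; cat > h.py <<'E'
import numpy as np, cv2
from bench import get_obs, camera, hand_in
def snap(n):
    c=camera(n); return c
def world(c):
    K=c["camera_matrix"]; z=c["z_map"]; v,u=np.mgrid[0:z.shape[0],0:z.shape[1]]
    p=np.stack([(u-K[0,2])/K[0,0]*z,-(v-K[1,2])/K[1,1]*z,-z,np.ones_like(z)],-1)
    return (p@np.array(c["cam_to_world"]).T)[...,:3]
def save(c,f,s=1): 
    im=c["pixels"][...,::-1]; cv2.imwrite("pics/"+f,cv2.resize(im,None,fx=s,fy=s))
E
python3 - <<'E'
from h import *
o=get_obs(); print(o)
for n in("top","scene"):
    c=snap(n); save(c,n+"0.png",1.4); np.savez(n+"0.npz",**c); print(n,np.round(c["camera_matrix"],1),np.round(c["cam_to_world"],3),list(c))
E
```

```text
{'time_s': 0.0, 'q': array([ 9.09697437e-01,  1.81552485e-01,  1.60801155e+00,  1.11500120e-05,
        1.35377588e+00, -2.06289461e-01]), 'dq': array([-9.72656430e-05,  1.68637151e-03, -4.61989758e-04, -8.02688902e-04,
       -1.86705309e-03,  5.81481159e-04]), 'joint_efforts': array([ 6.25713219e-04, -4.44860923e+01, -3.51343167e+01, -1.81563837e-04,
        8.99106759e-03,  3.95445443e-05]), 'eef_pos': array([0.25222487, 0.51611898, 0.23037599]), 'eef_rot': array([-3.72060657e-04,  2.25450904e-01,  9.74254139e-01, -7.90460532e-04]), 'wrist_force': array([-0.05791259, -0.49201597, -0.48917012]), 'torque': array([-0.02466697, -0.04710474,  0.00067755]), 'grasp_force': 0.0, 'opening': 0.9979034355101056}
top [[420.9   0.  284.8]
 [  0.  420.9 217.4]
 [  0.    0.    1. ]] [[ 0.005  0.997 -0.081  0.457]
 [-1.     0.005 -0.003 -0.07 ]
 [-0.002  0.081  0.997  1.041]
 [ 0.     0.     0.     1.   ]] ['pixels', 'z_map', 'camera_matrix', 'cam_to_world']
scene [[392.6   0.  284.3]
 [  0.  392.6 207.3]
 [  0.    0.    1. ]] [[ 8.22e-01 -3.35e-01  4.60e-01  1.06e+00]
 [ 5.69e-01  4.85e-01 -6.64e-01 -7.71e-01]
 [-1.00e-03  8.08e-01  5.90e-01  6.86e-01]
 [ 0.00e+00  0.00e+00  0.00e+00  1.00e+00]] ['pixels', 'z_map', 'camera_matrix', 'cam_to_world']
```

View pics/top0.png

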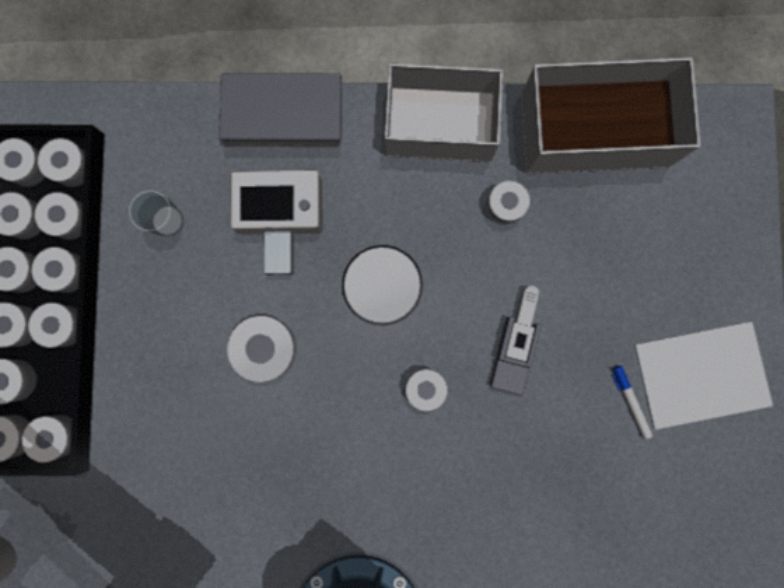

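View pics/scene0.png

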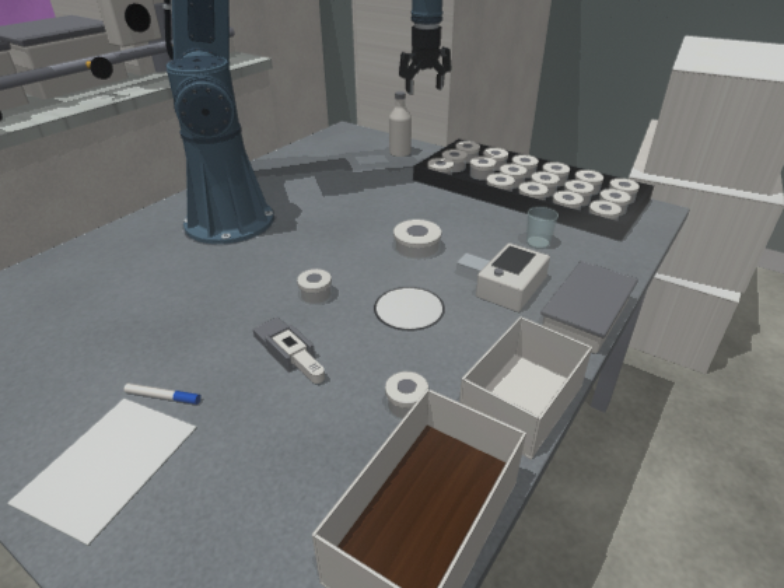

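The top view (784x588) shows the tub at (261,348), outline at (382,285), sleeve at (278,253) with the housing behind it, stick and dock at (520,340), jars at (509,201) and (426,390), and the beaker at (153,212). In the top view, up is world +x and right is -y. The scene view agrees.

```bash
cat >> h.py <<'E'
def ray(c,uv,h):
    K=c["camera_matrix"]; T=np.array(c["cam_to_world"]); uv=np.atleast_2d(uv).astype(float)
    d=np.stack([(uv[:,0]-K[0,2])/K[0,0],-(uv[:,1]-K[1,2])/K[1,1],-np.ones(len(uv))],1)@T[:3,:3].T
    return T[:3,3]+d*((h-T[2,3])/d[:,2])[:,None]
def blob(c,uv,lo,hi=256):
    g=cv2.cvtColor(c["pixels"],cv2.COLOR_RGB2GRAY); m=((g>=lo)&(g<hi)).astype(np.uint8)
    n,l=cv2.connectedComponents(m,connectivity=4); k=(l==l[int(uv[1]),int(uv[0])]).astype(np.uint8)
    ct=max(cv2.findContours(k,cv2.RETR_EXTERNAL,cv2.CHAIN_APPROX_NONE)[0],key=cv2.contourArea)[:,0]
    return k,ct
def circ(c,uv,lo,h):
    k,ct=blob(c,uv,lo); p=cv2.convexHull(ct.astype(np.float32))[:,0]; P=ray(c,p,h)[:,:2]
    A=np.c_[2*P,np.ones(len(P))]; s=np.linalg.lstsq(A,(P**2).sum(1),rcond=None)[0]
    return np.round([s[0],s[1],2*np.sqrt(s[2]+s[0]**2+s[1]**2)],4)
def rect(c,uv,lo,h,hi=256):
    k,ct=blob(c,uv,lo,hi); P=(ray(c,ct,h)[:,:2]*1000).astype(np.float32)
    r=cv2.minAreaRect(P); return np.round(cv2.boxPoints(r),1).tolist(),np.round(r[1],1),r[2]
E
python3 - <<'E'
from h import *
for n,pts in(("top",dict(tub=(240,249,.045),mark=(273,204,0),ja=(363,135,.045),jb=(296,278,.045))),("scene",dict(tub=(283,167,.045),mark=(292,220,0)))):
    c=dict(np.load(n+"0.npz")); g=cv2.cvtColor(c["pixels"],cv2.COLOR_RGB2GRAY)
    for k,(u,v,h) in pts.items():
        g0=g[v,u]
        print(n,k,g0,circ(c,(u,v),int(g0*.7),h))
    if n=="top":
        for k,(u,v,h) in dict(sleeve=(198,181,.032),housing=(170,158,.06),stick=(377,220,.026),dockblk=(363,268,.022)).items():
            print(k,g[v,u],rect(c,(u,v),int(g[v,u]*.75),h))
        W=world(c)
        for y in(.02,.06): pass
        print(np.round(W[181,198],3),np.round(W[158,170],3))
        cr=c["pixels"][110:200,155:240][...,::-1]; cr2=c["pixels"][195:285,340:425][...,::-1]
        cv2.imwrite("pics/crop.png",cv2.resize(np.hstack([cr,cr2]),None,fx=4.6,fy=4.6,interpolation=cv2.INTER_CUBIC))
E
```

```text
top tub 98 [ 0.721  -0.1332  1.5501]
top mark 167 [ 0.5768 -0.0367  0.1329]
top ja 168 [ 0.7187 -0.2571  0.0689]
top jb 169 [ 0.394  -0.1142  0.0689]
sleeve 165 ([[593.4000244140625, 164.39999389648438], [594.4000244140625, 120.80000305175781], [663.7000122070312, 122.5], [662.7000122070312, 166.0]], array([69.3, 43.6]), 1.3421263694763184)
housing 170 ([[665.5, 217.60000610351562], [667.9000244140625, 72.0999984741211], [764.9000244140625, 73.69999694824219], [762.5, 219.10000610351562]], array([ 97. , 145.4]), 0.934457004070282)
stick 168 ([[443.79998779296875, -285.1000061035156], [568.9000244140625, -316.1000061035156], [577.2000122070312, -282.3999938964844], [452.20001220703125, -251.39999389648438]], array([ 34.7, 128.8]), 76.05774688720703)
dockblk 100 ([[62.79999923706055, 655.0999755859375], [67.9000015258789, -762.7000122070312], [1094.9000244140625, -759.0999755859375], [1089.9000244140625, 658.7000122070312]], array([1027. , 1417.8]), 0.2046266794204712)
[0.626 0.143 0.034] [0.676 0.205 0.061]
scene tub 202 [0.4618 0.1698 0.1129]
scene mark 201 [ 0.5751 -0.0333  0.133 ]
```

View pics/crop.png

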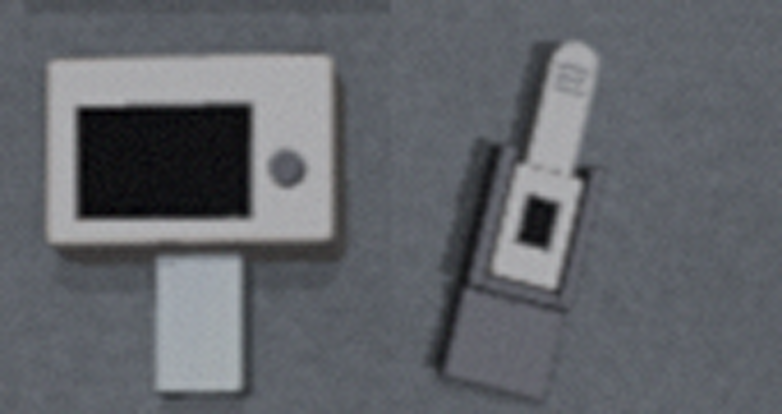

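The crop shows the sleeve's mouth edge at the bottom of the light block, turned about 1° from world x. The stick lies in the dock at about -14°. Next I refine the tub.

```bash
python3 - <<'E'
from h import *
c=dict(np.load("top0.npz"))
for lo in(110,125,140): print(lo,circ(c,(171,249),lo,.045),circ(c,(273,204),lo,0),rect(c,(198,181),lo,.032))
c=dict(np.load("scene0.npz")); 
for lo in(140,160,175): print(lo,circ(c,(287,167),lo,.045),circ(c,(292,220),lo,0))
E
```

```text
110 [0.462  0.167  0.1114] [ 0.5766 -0.0368  0.1333] ([[593.4000244140625, 167.0], [594.4000244140625, 120.9000015258789], [663.5999755859375, 122.19999694824219], [662.7000122070312, 168.3000030517578]], array([69.3, 46.1]), 1.143782138824463)
125 [0.462  0.167  0.1099] [ 0.5769 -0.0365  0.1323] ([[593.5, 164.60000610351562], [594.2999877929688, 123.30000305175781], [663.5, 124.69999694824219], [662.7000122070312, 166.0]], array([69.2, 41.3]), 1.1548041105270386)
140 [0.462  0.167  0.1085] [ 0.5769 -0.0365  0.1312] ([[593.5, 164.60000610351562], [594.4000244140625, 123.30000305175781], [663.4000244140625, 124.69999694824219], [662.5999755859375, 166.0]], array([69.1, 41.3]), 1.1548041105270386)
140 [0.4618 0.1698 0.1129] [ 0.5751 -0.0333  0.133 ]
160 [0.462  0.1688 0.1094] [ 0.5756 -0.0333  0.1318]
175 [0.4625 0.1688 0.1075] [ 0.5755 -0.0333  0.1307]
```

Call:
{"op": "carry_out", "data": {"plan": [[[0.02, -0.0325, -0.011, 0, 0, -0.12, 0.82], [0.04, -0.065, -0.022, 0, 0, -0.24, 0.82], [0.06, -0.0975, -0.033, 0, 0, -0.36, 0.82], [0.08, -0.13, -0.044, 0, 0, -0.48, 0.82], [0.1, -0.1625, -0.055, 0, 0, -0.6, 0.82]]]}}

```text
time_s: 0.52
eef_pos: [0.3528, 0.3525, 0.1755]
eef_rot: [-0.0, 0.506, 0.863, -0.0]
wrist_force: [0.8, 0.2, -0.4]
opening: 0.817
grasp_force: 0.0
```

Call:
{"op": "carry_out", "data": {"plan": [[[0.0165, -0.027, -0.02, 0, 0, 0, 0.82], [0.033, -0.054, -0.045, 0, 0, 0, 0.82], [0.05, -0.081, -0.07, 0, 0, 0, 0.82], [0.066, -0.1075, -0.095, 0, 0, 0, 0.82], [0.066, -0.1075, -0.133, 0, 0, 0, 0.82]]]}}

```text
time_s: 0.93
eef_pos: [0.4234, 0.2435, 0.0444]
eef_rot: [0.003, 0.505, 0.863, 0.002]
wrist_force: [1.5, 0.7, -0.2]
opening: 0.818
grasp_force: 0.0
```

Call:
{"op": "carry_out", "data": {"plan": [[[0, 0, -0.015, 0, 0, 0, 0.82], [0, 0, -0.025, 0, 0, 0, 0.82], [0, 0, -0.033, 0, 0, 0, 0.82], [0, 0, -0.035, 0, 0, 0, 0.82], [0, 0, -0.035, 0, 0, 0, 0.82]]]}}

```text
time_s: 1.35
eef_pos: [0.4187, 0.247, 0.0085]
eef_rot: [0.0, 0.503, 0.864, 0.0]
wrist_force: [-0.4, 0.3, 0.6]
opening: 0.823
grasp_force: 0.0
```

```bash
python3 - <<'E'
from h import *
o=get_obs(); print(o["eef_pos"],o["wrist_force"],o["opening"])
c=snap("scene"); cr=c["pixels"][80:240,180:380][...,::-1]
cv2.imwrite("pics/pre.png",cv2.resize(cr,None,fx=3.5,fy=3.5))
E
```

```text
[0.41872679 0.24702059 0.00852242] [-0.38494523  0.34139123  0.59919981] 0.823041611290734
```

View pics/pre.png

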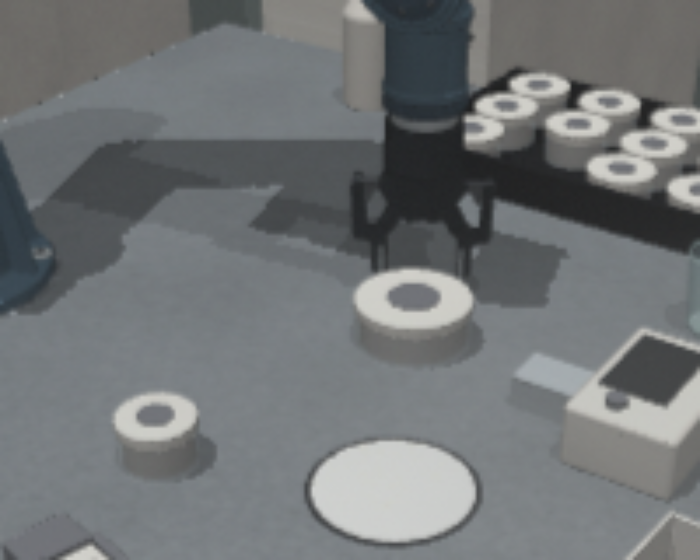

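The fingers straddle the tub squarely behind it (crop about (415,290)), with a clear path to the outline (395,490). Starting the push.

Call:
{"op": "carry_out", "data": {"plan": [[[0.0054, -0.0096, 0, 0, 0, 0, 0.82], [0.0108, -0.0192, 0, 0, 0, 0, 0.82], [0.0162, -0.0288, 0, 0, 0, 0, 0.82], [0.0216, -0.0384, 0, 0, 0, 0, 0.82], [0.025, -0.045, 0, 0, 0, 0, 0.82]]]}}

```text
time_s: 1.82
eef_pos: [0.4448, 0.2004, 0.0088]
eef_rot: [0.0, 0.504, 0.864, 0.0]
wrist_force: [-2.1, 3.5, 3.2]
opening: 0.822
grasp_force: 1.9
```

Call:
{"op": "carry_out", "data": {"plan": [[[0.0054, -0.0096, 0, 0, 0, 0, 0.82], [0.0108, -0.0192, 0, 0, 0, 0, 0.82], [0.0162, -0.0288, 0, 0, 0, 0, 0.82], [0.0216, -0.0384, 0, 0, 0, 0, 0.82], [0.027, -0.048, 0, 0, 0, 0, 0.82]]]}}

```text
time_s: 2.23
eef_pos: [0.4711, 0.1526, 0.0084]
eef_rot: [-0.0, 0.503, 0.864, 0.0]
wrist_force: [-2.1, 3.6, 4.8]
opening: 0.819
grasp_force: 2.8
```

Call:
{"op": "carry_out", "data": {"plan": [[[0.0054, -0.0096, 0, 0, 0, 0, 0.82], [0.0108, -0.0192, 0, 0, 0, 0, 0.82], [0.0162, -0.0288, 0, 0, 0, 0, 0.82], [0.0216, -0.0384, 0, 0, 0, 0, 0.82], [0.027, -0.048, 0, 0, 0, 0, 0.82]]]}}

```text
time_s: 2.65
eef_pos: [0.498, 0.1046, 0.0083]
eef_rot: [-0.0, 0.503, 0.864, -0.0]
wrist_force: [-2.4, 3.3, 5.5]
opening: 0.82
grasp_force: 3.0
```

Call:
{"op": "carry_out", "data": {"plan": [[[0.0054, -0.0096, 0, 0, 0, 0, 0.82], [0.0108, -0.0192, 0, 0, 0, 0, 0.82], [0.0162, -0.0288, 0, 0, 0, 0, 0.82], [0.02, -0.036, 0, 0, 0, 0, 0.82], [0.02, -0.036, 0, 0, 0, 0, 0.82]]]}}

```text
time_s: 3.07
eef_pos: [0.5189, 0.0676, 0.0083]
eef_rot: [0.001, 0.504, 0.864, -0.0]
wrist_force: [0.2, 0.1, -0.3]
opening: 0.818
grasp_force: 0.0
```

```bash
python3 - <<'E'
from h import *
o=get_obs(); print(o["eef_pos"],o["wrist_force"],o["opening"])
c=snap("scene"); save(c,"p1.png",1.4)
np.savez("s1.npz",**c); np.savez("t1.npz",**snap("top"))
E
```

```text
[0.51887037 0.06756538 0.00828563] [ 0.16479515  0.14459562 -0.27193806] 0.8177634887086
```

View pics/p1.png

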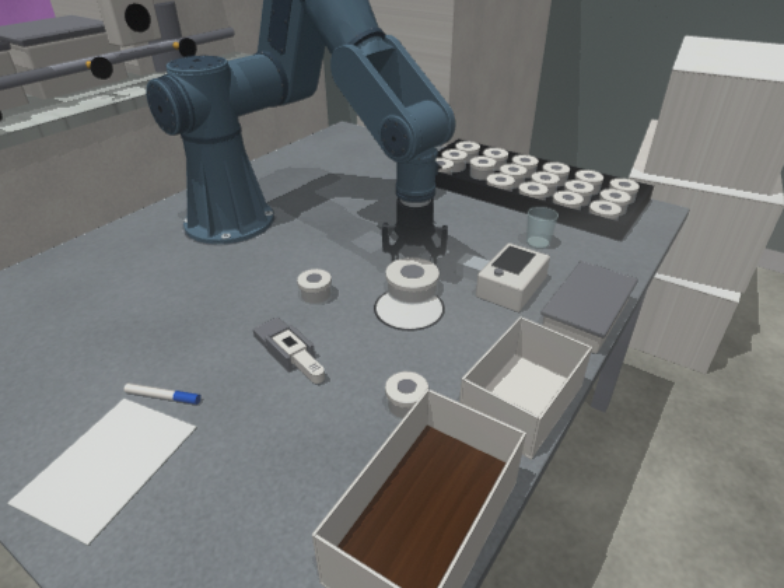

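The tub at (412,277) follows the push and is entering the outline at (409,308). Measure the lid.

```bash
python3 - <<'E'
from h import *
c=dict(np.load("s1.npz")); 
for uv in((280,194),(296,201)):print([circ(c,uv,lo,.045).tolist() for lo in(150,170)])
W=world(c)
g=c["pixels"].min(2); m=(np.abs(W[...,2]-.045)<.004)&(np.hypot(W[...,0]-.546,W[...,1]-.02)<.08)
P=W[m][:,:2].astype(np.float32); print(len(P),cv2.minEnclosingCircle(P))
c=dict(np.load("t1.npz")); print(circ(c,(250,225),140,.045))
E
```

```text
[[0.5465, 0.0195, 0.109], [0.5465, 0.0197, 0.107]]
[[0.5465, 0.0195, 0.109], [0.5465, 0.0197, 0.107]]
693 ((0.5440118908882141, 0.02524123154580593), 0.06472612172365189)
[ 0.5629 -0.0237  0.1489]
```

Call:
{"op": "carry_out", "data": {"plan": [[[0.0054, -0.0097, 0, 0, 0, 0, 0.82], [0.0108, -0.0194, 0, 0, 0, 0, 0.82], [0.0162, -0.0292, 0, 0, 0, 0, 0.82], [0.0215, -0.039, 0, 0, 0, 0, 0.82], [0.0255, -0.0465, 0, 0, 0, 0, 0.82]]]}}

```text
time_s: 3.58
eef_pos: [0.5439, 0.0216, 0.0083]
eef_rot: [0.0, 0.504, 0.864, -0.0]
wrist_force: [-1.0, 1.2, -1.6]
opening: 0.823
grasp_force: 0.8
```

Call:
{"op": "carry_out", "data": {"plan": [[[0.0025, -0.0045, 0, 0, 0, 0, 0.82], [0.0035, -0.0065, 0, 0, 0, 0, 0.82], [0.0035, -0.0065, 0, 0, 0, 0, 0.82], [-0.008, 0.014, 0, 0, 0, 0, 0.82], [-0.025, 0.044, 0, 0, 0, 0, 0.82]]]}}

```text
time_s: 4.0
eef_pos: [0.5201, 0.0656, 0.0091]
eef_rot: [0.002, 0.505, 0.863, 0.0]
wrist_force: [0.6, 1.2, -1.1]
opening: 0.819
grasp_force: 0.0
```

```bash
python3 - <<'E'
from h import *
print(get_obs()["eef_pos"])
c=snap("scene"); np.savez("s2.npz",**c)
W=world(c); m=(np.abs(W[...,2]-.045)<.004)&(np.hypot(W[...,0]-.575,W[...,1]+.035)<.08)
v,u=np.argwhere(m).mean(0); print(u,v,[circ(c,(u-16,v),lo,.045).tolist() for lo in(150,170)])
E
```

```text
[0.52012431 0.06558862 0.00905268]
292.42297650130547 206.943864229765 [[0.5738, -0.0305, 0.1109], [0.5738, -0.0304, 0.109]]
```

Call:
{"op": "carry_out", "data": {"plan": [[[0, 0, 0.04, 0, 0, 0, 0.82], [0, 0, 0.08, 0, 0, 0.12, 0.82], [0, 0, 0.12, 0, 0, 0.24, 0.82], [0.002, -0.04, 0.125, 0, 0, 0.36, 0.82], [0.004, -0.08, 0.125, 0, 0, 0.48, 0.82]]]}}

```text
time_s: 4.47
eef_pos: [0.5246, -0.0069, 0.1376]
eef_rot: [0.004, 0.286, 0.958, 0.0]
wrist_force: [1.0, -0.6, -0.2]
opening: 0.816
grasp_force: 0.0
```

Call:
{"op": "carry_out", "data": {"plan": [[[0.002, -0.04, 0, 0, 0, 0.12, 0.7], [0.004, -0.08, 0, 0, 0, 0.24, 0.7], [0.006, -0.12, 0, 0, 0, 0.338, 0.7], [0.008, -0.16, 0, 0, 0, 0.338, 0.7], [0.01, -0.2, 0, 0, 0, 0.338, 0.7]]]}}

```text
time_s: 4.88
eef_pos: [0.5318, -0.2092, 0.1336]
eef_rot: [0.0, 0.126, 0.992, -0.0]
wrist_force: [0.9, 1.3, -0.3]
opening: 0.699
grasp_force: 0.0
```

Call:
{"op": "carry_out", "data": {"plan": [[[0.002, -0.036, 0, 0, 0, 0, 0.7], [0.005, -0.066, 0, 0, 0, 0, 0.7], [0.005, -0.077, 0, 0, 0, 0, 0.7], [0.005, -0.077, 0, 0, 0, 0, 0.7], [0.005, -0.077, 0, 0, 0, 0, 0.7]]]}}

```text
time_s: 5.3
eef_pos: [0.5367, -0.2837, 0.1329]
eef_rot: [-0.0, 0.127, 0.992, 0.0]
wrist_force: [-1.1, 0.4, -0.2]
opening: 0.7
grasp_force: 0.0
```

```bash
python3 - <<'E'
from h import *
o=get_obs(); print(o["eef_pos"],o["eef_rot"])
c=snap("wrist"); np.savez("w1.npz",**c); save(c,"w1.png",1.4)
t=snap("top"); np.savez("t2.npz",**t); print(circ(t,(250,206),140,.045))
E
```

```text
[ 0.53666548 -0.28374427  0.13291577] [-3.37949388e-04  1.26601688e-01  9.91953477e-01  4.43733130e-04]
[ 0.5726 -0.0387  0.1249]
```

View pics/w1.png

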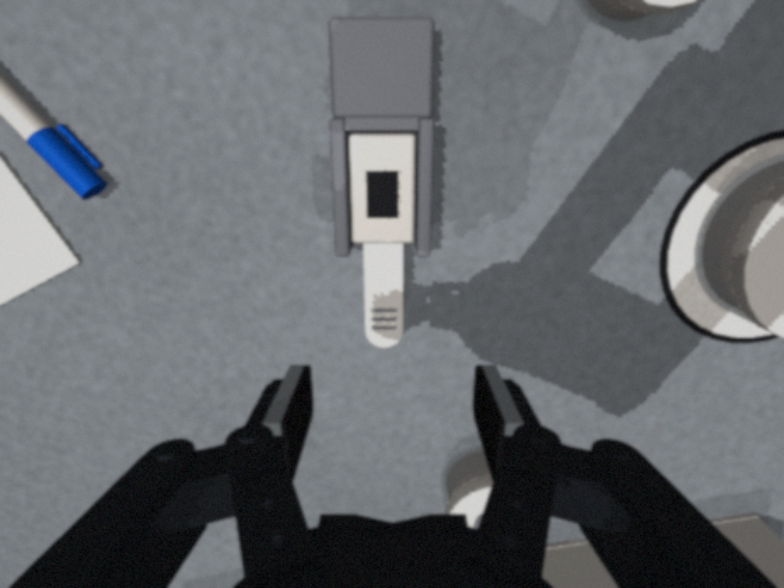

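The wrist view shows the head at (362–404, 243–347), upright in the picture, so the yaw is nearly right. It also shows the tub inside its outline, at right. Measuring the head edges.

```bash
python3 - <<'E'
from h import *
c=dict(np.load("w1.npz")); g=cv2.GaussianBlur(cv2.cvtColor(c["pixels"],cv2.COLOR_RGB2GRAY),(3,3),0).astype(float)
def edge(v,u0,u1,h):
    r=np.abs(np.diff(g[v,u0:u1])); 
    k=r.argmax(); w=r[max(k-1,0):k+2]; return u0+max(k-1,0)+(w*np.arange(len(w))).sum()/w.sum()+.5
M=[]
for v in range(182,215,3):
    l=edge(v,250,270,0); r=edge(v,278,298,0); P=ray(c,[[l,v],[r,v]],.026)
    M.append(np.r_[P.mean(0)[:2],np.linalg.norm(P[0]-P[1])])
M=np.array(M)*1000; print(np.round(M,1).tolist())
M=M[np.abs(M[:,2]-np.median(M[:,2]))<2]
s=np.polyfit(M[:,0],M[:,1],1); print("yaw",np.degrees(np.arctan(s[0])), "y at 539:",np.polyval(s,539))
for n,v,u,h in(("nose",247,274,.020),("tailend",95,273,.032),("shoulder",173,264,.032)): print(n,ray(c,[[u,v]],h))
E
```

```text
[[512.8, -283.9, 23.8], [515.3, -284.5, 23.9], [517.8, -285.5, 24.6], [520.4, -285.9, 24.0], [523.0, -286.5, 24.1], [525.6, -287.2, 24.1], [528.2, -287.9, 24.2], [530.8, -288.6, 24.2], [533.4, -289.3, 24.3], [536.1, -290.0, 24.3], [538.8, -290.7, 24.4]]
yaw -14.63353054211812 y at 539: -290.7526514725272
nose [[ 0.57424087 -0.29983721  0.02      ]]
tailend [[ 0.4464874  -0.26640058  0.032     ]]
shoulder [[ 0.50222271 -0.28889169  0.032     ]]
```

Call:
{"op": "carry_out", "data": {"plan": [[[0.0037, -0.0073, -0.035, 0, 0, 0, 0.7], [0.0037, -0.0073, -0.07, 0, 0, 0, 0.7], [0.0037, -0.0073, -0.1, 0, 0, 0, 0.7], [0.0037, -0.0073, -0.118, 0, 0, 0, 0.7], [0.0037, -0.0073, -0.121, 0, 0, 0, 0.7]]]}}

```text
time_s: 5.82
eef_pos: [0.5382, -0.2874, 0.008]
eef_rot: [-0.003, 0.125, 0.992, 0.002]
wrist_force: [-0.8, -0.1, -0.1]
opening: 0.701
grasp_force: 0.0
```

Call:
{"op": "carry_out", "data": {"plan": [[[0, 0, 0, 0, 0, 0, 0.5], [0, 0, 0, 0, 0, 0, 0.1], [0, 0, 0, 0, 0, 0, 0], [0, 0, 0, 0, 0, 0, 0], [0, 0, 0, 0, 0, 0, 0]]]}}

```text
time_s: 6.23
eef_pos: [0.5422, -0.2923, 0.0145]
eef_rot: [0.002, 0.126, 0.992, -0.001]
wrist_force: [1.6, 1.9, 6.2]
opening: 0.255
grasp_force: 61.3
```

Call:
{"op": "carry_out", "data": {"plan": [[[0, 0, 0.01, 0, 0, 0, 0], [0, 0, 0.025, 0, 0, 0, 0], [0, 0, 0.045, 0, 0, 0, 0], [0, 0, 0.07, 0, 0, 0, 0], [0, 0, 0.1, 0, 0, 0, 0]]]}}

```text
time_s: 6.65
eef_pos: [0.5394, -0.2911, 0.1124]
eef_rot: [-0.001, 0.126, 0.992, 0.001]
wrist_force: [0.7, -0.1, -0.5]
opening: 0.257
grasp_force: 60.6
```

```bash
python3 - <<'E'
from h import *
o=get_obs(); print(o["eef_pos"],o["eef_rot"],o["opening"],o["grasp_force"],o["wrist_force"])
c=snap("wrist"); np.savez("w2.npz",**c); save(c,"w2.png",1.2)
E
```

```text
[ 0.53942321 -0.29106223  0.11243266] [-1.33503205e-03  1.26434078e-01  9.91973894e-01  6.60340921e-04] 0.25699441978241483 60.60153007507324 [ 0.67583421 -0.1191244  -0.50158919]
```

View pics/w2.png

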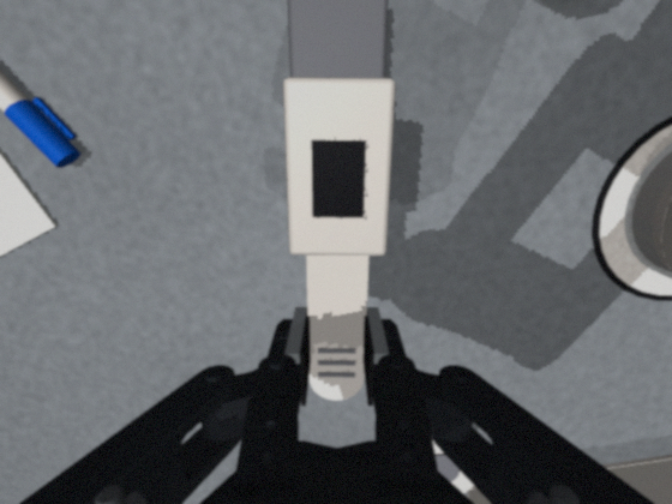

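The stick is held straight, its shoulders 256 px down and its tail clear of the dock. Carrying it to in front of the sleeve.

Call:
{"op": "carry_out", "data": {"plan": [[[-0.001, 0.035, 0, 0, 0, 0.05, 0], [-0.002, 0.074, 0, 0, 0, 0.1, 0], [-0.004, 0.114, 0, 0, 0, 0.15, 0], [-0.005, 0.154, 0, 0, 0, 0.2, 0], [-0.006, 0.194, 0, 0, 0, 0.272, 0]]]}}

```text
time_s: 7.12
eef_pos: [0.5342, -0.0963, 0.113]
eef_rot: [0.0, -0.01, 1.0, -0.0]
wrist_force: [0.6, 0.9, -0.2]
opening: 0.264
grasp_force: 60.6
```

Call:
{"op": "carry_out", "data": {"plan": [[[-0.001, 0.04, 0, 0, 0, 0, 0], [-0.002, 0.08, 0, 0, 0, 0, 0], [-0.004, 0.12, 0, 0, 0, 0, 0], [-0.005, 0.16, 0, 0, 0, 0, 0], [-0.006, 0.195, 0, 0, 0, 0, 0]]]}}

```text
time_s: 7.53
eef_pos: [0.5283, 0.0995, 0.113]
eef_rot: [0.0, -0.009, 1.0, -0.0]
wrist_force: [0.6, -0.3, -1.2]
opening: 0.259
grasp_force: 60.6
```

Call:
{"op": "carry_out", "data": {"plan": [[[-0.001, 0.025, -0.01, 0, 0, 0, 0], [-0.001, 0.041, -0.04, 0, 0, 0, 0], [-0.001, 0.043, -0.07, 0, 0, 0, 0], [-0.001, 0.043, -0.085, 0, 0, 0, 0], [-0.001, 0.043, -0.09, 0, 0, 0, 0]]]}}

```text
time_s: 7.95
eef_pos: [0.5252, 0.1406, 0.0197]
eef_rot: [-0.002, -0.01, 1.0, -0.0]
wrist_force: [-1.0, 0.2, -1.0]
opening: 0.258
grasp_force: 60.6
```

Call:
{"op": "carry_out", "data": {"plan": [[[0, 0, 0, 0, 0, 0, 0], [0, 0, 0, 0, 0, 0, 0], [0, 0, 0, 0, 0, 0, 0], [0, 0, 0, 0, 0, 0, 0], [0, 0, 0, 0, 0, 0, 0]]]}}

```text
time_s: 8.37
eef_pos: [0.5288, 0.1401, 0.0236]
eef_rot: [0.001, -0.009, 1.0, 0.0]
wrist_force: [0.7, -0.1, -0.4]
opening: 0.263
grasp_force: 60.6
```

```bash
python3 - <<'E'
from h import *
o=get_obs(); print(o["eef_pos"],o["eef_rot"],o["opening"],o["grasp_force"],o["wrist_force"])
P=[]
for n in("top","scene","wrist"):
    c=snap(n); np.savez(n[0]+"3.npz",**c); P.append(c["pixels"])
a=cv2.resize(P[0][120:250,140:300],None,fx=2.4,fy=2.4);b=cv2.resize(P[1][140:270,280:440],None,fx=2.4,fy=2.4)
w=cv2.resize(P[2],(385,289))
im=np.vstack([np.hstack([a,b]),np.hstack([w,np.zeros((289,768-385,3),np.uint8)])])
cv2.imwrite("pics/m3.png",im[:600,:,::-1])
E
```

```text
[0.5287862  0.14009668 0.02360054] [ 1.22715647e-03 -9.11280241e-03  9.99957724e-01  2.35629560e-05] 0.26324848700890097 60.58266878128052 [ 0.74632733 -0.05309771 -0.42069609]
```

View pics/m3.png

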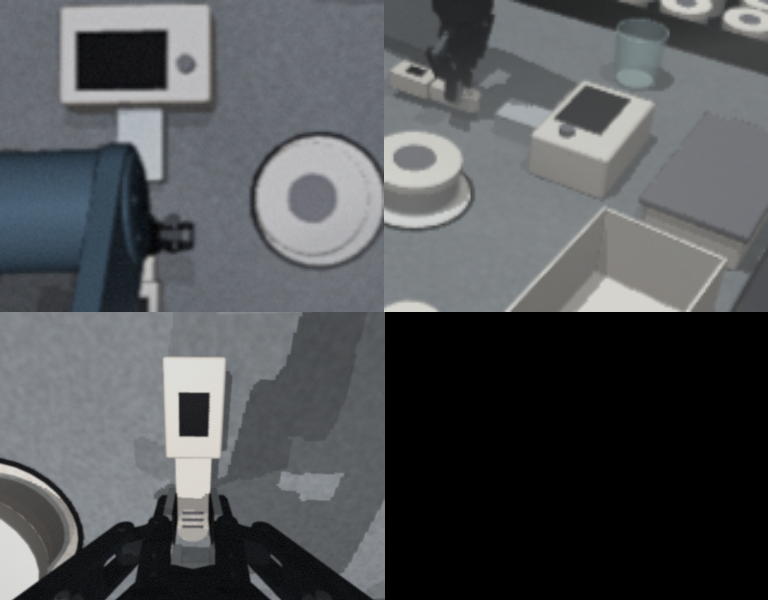

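The stick is level in front of the sleeve, and the tub sits inside its ring. Next I compare the stick's and sleeve's lateral positions in the same cameras.

```bash
cat >> h.py <<'E'
def proj(c,P):
    K=c["camera_matrix"];T=np.linalg.inv(np.array(c["cam_to_world"])); q=np.c_[P,np.ones(len(P))]@T.T
    return np.stack([K[0,0]*q[:,0]/-q[:,2]+K[0,2],K[1,1]*-q[:,1]/-q[:,2]+K[1,2]],1)
def scan(c,a,b,h):
    # strongest grey step along the world segment a-b at height h
    t=np.linspace(0,1,121); P=np.c_[np.outer(1-t,a)+np.outer(t,b),np.full(121,h)]
    g=cv2.GaussianBlur(cv2.cvtColor(c["pixels"],cv2.COLOR_RGB2GRAY),(3,3),0).astype(np.float32)
    u=proj(c,P).astype(np.float32); s=cv2.remap(g,u[:,:1],u[:,1:],cv2.INTER_LINEAR)[:,0]
    d=np.abs(np.gradient(cv2.GaussianBlur(s[:,None],(1,9),0)[:,0])); k=d.argmax(); return P[k,:2]*1000,round(float(d[k]),1)
def mids(c,xs,y,w,h,tol=.008):
    o=[]
    for x in xs:
        A=scan(c,(x,y+w/2-tol),(x,y+w/2+tol),h);B=scan(c,(x,y-w/2-tol),(x,y-w/2+tol),h)
        o.append([round(x*1000),round((A[0][1]+B[0][1])/2,1),round(A[0][1]-B[0][1],1)])
    return o
E
python3 - <<'E'
from h import *
L=lambda f:dict(np.load(f))
t0,s0,s3,w3=map(L,("top0.npz","scene0.npz","s3.npz","w3.npz"))
xs=(.605,.615,.625,.635,.645,.655)
print("sleeve top",mids(t0,xs,.1435,.045,.032)); print("sleeve scene",mids(s0,xs,.1435,.045,.032)); print("sleeve scene3",mids(s3,xs,.1435,.045,.032))
for n,c in(("top",t0),("scene",s0)):print("mouth x",n,[scan(c,(.58,y),(.61,y),.032)[0][0].round(1) for y in(.135,.142,.15)])
xt=(.445,.452,.459,.466,.473,.48)
print("tail scene",mids(s3,xt,.1395,.036,.0434)); print("tail wrist",mids(w3,xt,.1395,.036,.0434))
print("head wrist",mids(w3,(.5,.504,.508),.1395,.024,.0374,.005))
print("shoulder x wrist",[scan(w3,(.485,y),(.505,y),.0434)[0][0].round(1) for y in(.127,.153)])
E
```

```text
sleeve top [[605, np.float64(142.4), np.float64(45.9)], [615, np.float64(144.1), np.float64(45.7)], [625, np.float64(144.5), np.float64(42.7)], [635, np.float64(143.7), np.float64(45.1)], [645, np.float64(145.3), np.float64(43.8)], [655, np.float64(144.1), np.float64(45.1)]]
sleeve scene [[605, np.float64(146.5), np.float64(46.5)], [615, np.float64(147.4), np.float64(46.9)], [625, np.float64(147.1), np.float64(45.8)], [635, np.float64(147.7), np.float64(46.7)], [645, np.float64(147.8), np.float64(45.5)], [655, np.float64(142.2), np.float64(46.9)]]
sleeve scene3 [[605, np.float64(143.0), np.float64(39.5)], [615, np.float64(142.4), np.float64(37.0)], [625, np.float64(147.0), np.float64(45.9)], [635, np.float64(147.2), np.float64(45.7)], [645, np.float64(147.8), np.float64(45.4)], [655, np.float64(142.2), np.float64(46.9)]]
mouth x top [np.float64(593.0), np.float64(592.7), np.float64(593.0)]
mouth x scene [np.float64(593.8), np.float64(592.7), np.float64(592.7)]
tail scene [[445, np.float64(135.0), np.float64(32.7)], [452, np.float64(142.8), np.float64(27.9)], [459, np.float64(143.8), np.float64(30.1)], [466, np.float64(143.7), np.float64(31.9)], [473, np.float64(142.0), np.float64(27.6)], [480, np.float64(133.2), np.float64(36.9)]]
tail wrist [[445, np.float64(139.0), np.float64(33.7)], [452, np.float64(139.1), np.float64(33.9)], [459, np.float64(139.2), np.float64(33.7)], [466, np.float64(139.2), np.float64(33.9)], [473, np.float64(139.3), np.float64(33.7)], [480, np.float64(139.4), np.float64(33.9)]]
head wrist [[500, np.float64(139.7), np.float64(23.5)], [504, np.float64(139.8), np.float64(23.7)], [508, np.float64(139.7), np.float64(23.5)]]
shoulder x wrist [np.float64(487.2), np.float64(487.3)]
```

```bash
python3 - <<'E'
from h import *
for f in("w2.npz","w3.npz"):
    c=dict(np.load(f)); W=world(c); u=273 if f[1]=="3" else 265
    print(f,[(v,*np.round(W[v,u]*1000,1)) for v in range(70,280,12)])
c=dict(np.load("s3.npz")); W=world(c)
m=(np.abs(W[...,1]-.142)<.012)&(W[...,2]>.022)&(W[...,2]<.06)&(W[...,0]<.515)&(W[...,0]>.42)
P=W[m]*1000
for a in range(425,515,10):
    q=P[(P[:,0]>=a)&(P[:,0]<a+10)]; 
    if len(q): print(a,len(q),np.round(np.median(q,0),1))
E
```

```text
w2.npz [(70, np.float64(444.4), np.float64(-272.9), np.float64(129.2)), (82, np.float64(448.6), np.float64(-274.0), np.float64(129.8)), (94, np.float64(452.7), np.float64(-275.1), np.float64(130.0)), (106, np.float64(456.9), np.float64(-276.3), np.float64(130.0)), (118, np.float64(461.2), np.float64(-277.4), np.float64(130.9)), (130, np.float64(465.7), np.float64(-278.7), np.float64(129.7)), (142, np.float64(470.3), np.float64(-280.0), np.float64(129.9)), (154, np.float64(474.9), np.float64(-281.2), np.float64(130.5)), (166, np.float64(479.8), np.float64(-282.6), np.float64(129.6)), (178, np.float64(484.9), np.float64(-284.0), np.float64(128.8)), (190, np.float64(489.7), np.float64(-285.3), np.float64(129.9)), (202, np.float64(495.0), np.float64(-286.8), np.float64(129.5)), (214, np.float64(502.2), np.float64(-289.1), np.float64(123.6)), (226, np.float64(508.1), np.float64(-290.7), np.float64(123.4)), (238, np.float64(513.5), np.float64(-292.1), np.float64(124.5)), (250, np.float64(519.8), np.float64(-293.9), np.float64(123.8)), (262, np.float64(526.1), np.float64(-295.7), np.float64
[... 754 characters left out ...]
np.float64(39.6)), (202, np.float64(484.0), np.float64(135.9), np.float64(40.0)), (214, np.float64(491.5), np.float64(135.9), np.float64(34.5)), (226, np.float64(497.7), np.float64(135.9), np.float64(33.9)), (238, np.float64(503.7), np.float64(136.0), np.float64(34.3)), (250, np.float64(509.8), np.float64(136.1), np.float64(34.6)), (262, np.float64(516.3), np.float64(136.2), np.float64(34.6)), (274, np.float64(523.3), np.float64(136.2), np.float64(34.0))]
425 2 [433.3 135.2  41.1]
435 11 [438.4 144.8  41.3]
445 14 [449.5 138.2  42.5]
455 11 [461.1 140.7  42.3]
465 11 [471.4 141.7  42.2]
475 11 [481.7 140.2  41.6]
485 14 [491.2 137.   37. ]
495 12 [500.9 133.9  35.1]
505 3 [508.5 134.5  35.3]
```

Call:
{"op": "carry_out", "data": {"plan": [[[0, 0.0012, -0.004, 0, 0, 0, 0], [0, 0.0012, -0.008, 0, 0, 0, 0], [0, 0.0012, -0.011, 0, 0, 0, 0], [0, 0.0012, -0.013, 0, 0, 0, 0], [0, 0.0012, -0.013, 0, 0, 0, 0]]]}}

```text
time_s: 8.93
eef_pos: [0.5274, 0.1416, 0.0089]
eef_rot: [-0.0, -0.009, 1.0, -0.0]
wrist_force: [-0.4, -0.1, -0.1]
opening: 0.262
grasp_force: 60.6
```

Call:
{"op": "carry_out", "data": {"plan": [[[0, 0, -0.0005, 0, 0, 0, 0], [0, 0, -0.001, 0, 0, 0, 0], [0, 0, -0.001, 0, 0, 0, 0], [0, 0, -0.001, 0, 0, 0, 0], [0, 0, -0.001, 0, 0, 0, 0]]]}}

```text
time_s: 9.35
eef_pos: [0.5275, 0.1416, 0.0087]
eef_rot: [-0.0, -0.009, 1.0, -0.0]
wrist_force: [-2.9, -0.5, 6.1]
opening: 0.26
grasp_force: 61.6
```

Call:
{"op": "carry_out", "data": {"plan": [[[0, 0, 0.001, 0, 0, 0, 0.6], [0, 0, 0.001, 0, 0, 0, 0.75], [0, 0, 0.001, 0, 0, 0, 0.75], [0, 0, 0.001, 0, 0, 0, 0.75], [0, 0, 0.03, 0, 0, 0, 0.75]]]}}

```text
time_s: 9.77
eef_pos: [0.5231, 0.1411, 0.0333]
eef_rot: [-0.005, -0.009, 1.0, -0.0]
wrist_force: [-1.0, 0.4, -0.4]
opening: 0.75
grasp_force: 0.0
```

Call:
{"op": "carry_out", "data": {"plan": [[[0, 0, 0.03, 0, 0, 0, 0.75], [-0.03, -0.0005, 0.04, 0, 0, 0, 0.75], [-0.069, -0.0012, 0.04, 0, 0, 0, 0.75], [-0.069, -0.0012, 0.04, 0, 0, 0, 0.75], [-0.069, -0.0012, 0.04, 0, 0, 0, 0.75]]]}}

```text
time_s: 10.18
eef_pos: [0.4559, 0.1405, 0.0775]
eef_rot: [-0.001, -0.01, 1.0, -0.0]
wrist_force: [0.6, -0.5, 1.2]
opening: 0.756
grasp_force: 0.0
```

```bash
python3 - <<'E'
from h import *
o=get_obs(); print(o["eef_pos"],o["eef_rot"],o["opening"])
for n in("top","scene","wrist"):
    c=snap(n); np.savez(n[0]+"4.npz",**c)
    if n=="scene": s=c
    if n=="top": t=c
a=cv2.resize(t["pixels"][120:260,140:280],None,fx=2.8,fy=2.8);b=cv2.resize(s["pixels"][130:270,390:530],None,fx=2.8,fy=2.8)
b=cv2.resize(s["pixels"][110:250,380:520],None,fx=2.8,fy=2.8)
cv2.imwrite("pics/m4.png",np.hstack([a,b])[...,::-1])
E
```

```text
[0.45589331 0.14046714 0.07753188] [-1.22147339e-03 -9.62815769e-03  9.99952901e-01 -4.22070066e-05] 0.7564020868111855
```

View pics/m4.png

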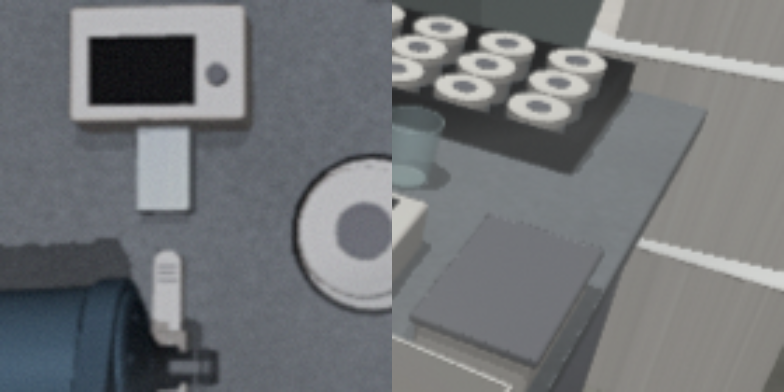

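The top view shows the stick's head (x 152–182, nose at y 250) and the sleeve (x 136–190, mouth at y 212) together. Measuring the offset in that one picture.

```bash
python3 - <<'E'
from h import *
c=dict(np.load("t4.npz")); s=dict(np.load("s4.npz"));w=dict(np.load("w4.npz"))
fit=lambda M:(np.polyfit([m[0]-593 for m in M],[m[1] for m in M],1).round(4).tolist(),np.median([m[2] for m in M]))
hx=np.arange(.505,.545,.003); sx=np.arange(.598,.66,.003)
for n,k in(("top",c),("scene",s)):
    print(n,"sleeve",fit(mids(k,sx,.1435+(.003 if n=="scene" else 0),.045,.032)),"head",fit(mids(k,hx,.1425+(.003 if n=="scene" else 0),.024,.02,.006)))
print("wrist tail",fit(mids(w,np.arange(.44,.482,.003),.1405,.036,.026)),"head",fit(mids(w,np.arange(.495,.53,.003),.1415,.024,.02,.005)))
k,ct=blob(c,(140+167/2.8,120+290/2.8),120); print("head rect top",rect(c,(140+167/2.8,120+290/2.8),120,.02), "nose",ray(c,ct[ct[:,1].argmin()],.012))
print("sleeve rect",[rect(c,(199,181),l,.032) for l in(115,130,150)])
print("shoulder",[scan(w,(.475,y),(.5,y),.026)[0][0].round(1) for y in(.127,.155)])
E
```

```text
top sleeve ([0.013, 143.2407], np.float64(45.0)) head ([-0.0727, 135.924], np.float64(24.049999999999997))
scene sleeve ([-0.0548, 147.9054], np.float64(45.4)) head ([-0.0025, 143.7008], np.float64(26.55))
wrist tail ([0.014, 142.518], np.float64(34.8)) head ([-0.0008, 141.0585], np.float64(24.15))
head rect top ([[472.3999938964844, 151.1999969482422], [473.8999938964844, 125.0999984741211], [559.7999877929688, 130.0], [558.2999877929688, 156.10000610351562]], array([86.1, 26.1]), 3.287982225418091) nose [[0.55979171 0.14603689 0.012     ]]
sleeve rect [([[593.4000244140625, 167.0], [594.4000244140625, 120.9000015258789], [665.7999877929688, 122.30000305175781], [664.9000244140625, 168.39999389648438]], array([71.4, 46.1]), 1.1437956094741821), ([[594.0999755859375, 167.3000030517578], [594.2999877929688, 120.9000015258789], [662.9000244140625, 121.19999694824219], [662.7000122070312, 167.60000610351562]], array([68.6, 46.4]), 0.2688879370689392), ([[593.5, 164.60000610351562], [594.2999877929688, 123.30000305175781], [663.5, 124.69999694824219], [662.7000122070312, 166.0]], array([69.2, 41.3]), 1.1548162698745728)]
shoulder [np.float64(486.9), np.float64(487.1)]
```

Call:
{"op": "carry_out", "data": {"plan": [[[0.0005, 0, -0.03, 0, 0, 0, 0.75], [0.0005, 0, -0.052, 0, 0, 0, 0.75], [0.0005, 0, -0.065, 0, 0, 0, 0.75], [0.0005, 0, -0.068, 0, 0, 0, 0.75], [0.0005, 0, -0.068, 0, 0, 0, 0.6]]]}}

```text
time_s: 10.75
eef_pos: [0.4593, 0.1402, 0.0093]
eef_rot: [-0.001, -0.009, 1.0, -0.0]
wrist_force: [-0.2, 0.0, -0.2]
opening: 0.624
grasp_force: 0.0
```

Call:
{"op": "carry_out", "data": {"plan": [[[0, 0, 0, 0, 0, 0, 0.2], [0, 0, 0, 0, 0, 0, 0], [0, 0, 0, 0, 0, 0, 0], [0, 0, 0, 0, 0, 0, 0], [0, 0, 0.0005, 0, 0, 0, 0]]]}}

```text
time_s: 11.17
eef_pos: [0.4598, 0.1404, 0.0114]
eef_rot: [0.001, -0.009, 1.0, 0.0]
wrist_force: [0.4, 0.2, -1.4]
opening: 0.401
grasp_force: 59.8
```

Call:
{"op": "carry_out", "data": {"plan": [[[0.003, 0.0012, 0.001, 0, 0, 0, 0], [0.009, 0.0013, 0.001, 0, 0, 0, 0], [0.015, 0.0014, 0.001, 0, 0, 0, 0], [0.021, 0.0015, 0.001, 0, 0, 0, 0], [0.023, 0.0015, 0.001, 0, 0, 0, 0]]]}}

```text
time_s: 11.58
eef_pos: [0.4837, 0.1418, 0.012]
eef_rot: [0.001, -0.009, 1.0, 0.0]
wrist_force: [-0.5, 1.0, 0.1]
opening: 0.407
grasp_force: 59.8
```

```bash
python3 - <<'E'
from h import *
o=get_obs(); print(o["eef_pos"],o["eef_rot"],o["opening"],o["grasp_force"],o["wrist_force"])
c=snap("top"); np.savez("t5.npz",**c)
fit=lambda M:(np.polyfit([m[0]-593 for m in M],[m[1] for m in M],1).round(4).tolist(),np.median([m[2] for m in M]))
hx=np.arange(.528,.568,.003);M=mids(c,hx,.143,.024,.02,.006);print(M,fit(M))
M=mids(c,np.arange(.598,.66,.002),.1435,.045,.032); print(fit(M),np.mean([m[1] for m in M]))
M=mids(c,np.arange(.67,.755,.003),.146,.15,.06);print("housing",fit(M))
E
```

```text
[0.48374951 0.14178354 0.01196338] [ 6.60456438e-04 -9.26778575e-03  9.99956835e-01  1.05816856e-05] 0.4067213333111453 59.77157950401306 [-0.49078404  1.04188182  0.10632943]
[[528, np.float64(145.2), np.float64(17.3)], [531, np.float64(145.3), np.float64(17.4)], [534, np.float64(145.4), np.float64(17.5)], [537, np.float64(142.3), np.float64(24.9)], [540, np.float64(142.5), np.float64(23.4)], [543, np.float64(141.0), np.float64(21.7)], [546, np.float64(141.0), np.float64(21.9)], [549, np.float64(141.5), np.float64(21.8)], [552, np.float64(144.8), np.float64(29.2)], [555, np.float64(140.0), np.float64(18.5)], [558, np.float64(139.8), np.float64(19.1)], [561, np.float64(140.5), np.float64(19.0)], [564, np.float64(141.3), np.float64(22.0)], [567, np.float64(143.3), np.float64(24.2)]] ([-0.0959, 138.0581], np.float64(21.75))
([0.0224, 142.9083], np.float64(45.1)) 143.715625
housing ([0.0105, 143.676], np.float64(147.1))
```

Call:
{"op": "carry_out", "data": {"plan": [[[0.005, 0, 0, 0, 0, 0, 0], [0.01, 0.0001, 0, 0, 0, 0, 0], [0.015, 0.0002, 0, 0, 0, 0, 0], [0.02, 0.0003, 0, 0, 0, 0, 0], [0.025, 0.0004, 0, 0, 0, 0, 0]]]}}

```text
time_s: 12.05
eef_pos: [0.5078, 0.1422, 0.0117]
eef_rot: [0.0, -0.009, 1.0, -0.0]
wrist_force: [-0.6, -0.7, -0.4]
opening: 0.407
grasp_force: 59.8
```

Call:
{"op": "carry_out", "data": {"plan": [[[0.005, 0.0001, 0, 0, 0, 0, 0], [0.01, 0.0002, 0, 0, 0, 0, 0], [0.015, 0.0003, 0, 0, 0, 0, 0], [0.02, 0.0003, 0, 0, 0, 0, 0], [0.025, 0.0004, 0, 0, 0, 0, 0]]]}}

```text
time_s: 12.47
eef_pos: [0.5326, 0.1426, 0.0117]
eef_rot: [-0.0, -0.009, 1.0, -0.0]
wrist_force: [-0.2, -0.6, -0.3]
opening: 0.402
grasp_force: 59.8
```

```bash
python3 - <<'E'
from h import *
o=get_obs(); print(o["eef_pos"],o["wrist_force"],o["torque"])
c=snap("top");s=snap("scene")
a=cv2.resize(c["pixels"][120:240,150:270],None,fx=3.2,fy=3.2);b=cv2.resize(s["pixels"][130:250,400:520][:, :],None,fx=3.2,fy=3.2)
b=cv2.resize(s["pixels"][130:250,270:390],None,fx=3.2,fy=3.2)
cv2.imwrite("pics/m5.png",np.hstack([a,b])[...,::-1])
E
```

```text
[0.53263231 0.14261958 0.01170339] [-0.23310307 -0.63910232 -0.29983724] [-0.06981887 -0.03884668 -0.04498649]
```

View pics/m5.png

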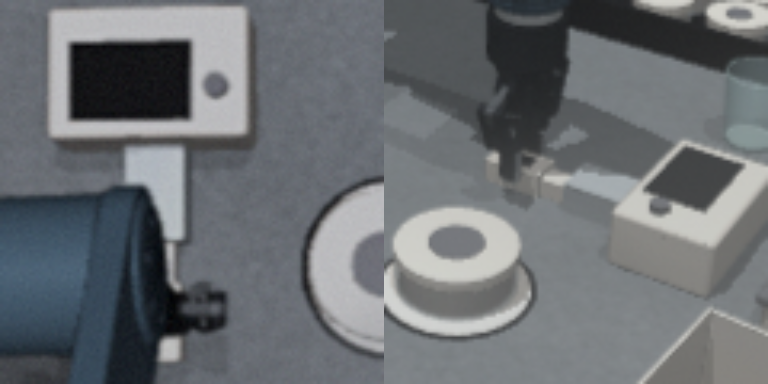

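The nose is in the sleeve (right half: head entering at (560,182)), and the shoulders are about 32 mm from the mouth. The tub stands within its ring. Continuing.

Call:
{"op": "carry_out", "data": {"plan": [[[0.006, 0.0001, 0, 0, 0, 0, 0], [0.012, 0.0002, 0, 0, 0, 0, 0], [0.018, 0.0003, 0, 0, 0, 0, 0], [0.024, 0.0003, 0, 0, 0, 0, 0], [0.027, 0.0004, 0, 0, 0, 0, 0]]]}}

```text
time_s: 12.98
eef_pos: [0.5604, 0.143, 0.0119]
eef_rot: [0.0, -0.009, 1.0, -0.0]
wrist_force: [-0.1, -0.9, -0.1]
opening: 0.401
grasp_force: 59.8
```

Call:
{"op": "carry_out", "data": {"plan": [[[0.0015, 0, 0, 0, 0, 0, 0], [0.003, 0, 0, 0, 0, 0, 0], [0.004, 0, 0, 0, 0, 0, 0], [0.005, 0.0001, 0, 0, 0, 0, 0], [0.005, 0.0001, 0, 0, 0, 0, 0]]]}}

```text
time_s: 13.4
eef_pos: [0.5642, 0.1432, 0.0117]
eef_rot: [-0.0, -0.009, 1.0, -0.0]
wrist_force: [-0.4, -0.6, 0.1]
opening: 0.406
grasp_force: 59.8
```

Call:
{"op": "carry_out", "data": {"plan": [[[0.0008, 0, 0, 0, 0, 0, 0], [0.0016, 0, 0, 0, 0, 0, 0], [0.002, 0, 0, 0, 0, 0, 0], [0.002, 0, 0, 0, 0, 0, 0], [0.002, 0, 0, 0, 0, 0, 0]]]}}

```text
time_s: 13.82
eef_pos: [0.5643, 0.1431, 0.0113]
eef_rot: [-0.002, -0.01, 1.0, -0.0]
wrist_force: [-5.3, -1.5, 3.0]
opening: 0.401
grasp_force: 60.3
```

Call:
{"op": "carry_out", "data": {"plan": [[[0.001, 0, -0.0005, 0, 0, 0, 0], [0.001, 0, -0.001, 0, 0, 0, 0], [0.001, 0, -0.0015, 0, 0, 0, 0], [0.0015, 0, -0.002, 0, 0, 0, 0], [0.002, 0, -0.002, 0, 0, 0, 0]]]}}

```text
time_s: 14.23
eef_pos: [0.5643, 0.1432, 0.0112]
eef_rot: [-0.005, -0.01, 1.0, -0.0]
wrist_force: [-24.3, -2.8, 30.8]
opening: 0.403
grasp_force: 63.3
```

Call:
{"op": "carry_out", "data": {"plan": [[[-0.001, 0, 0.001, 0, 0, 0, 0], [-0.002, 0, 0.002, 0, 0, 0, 0], [-0.002, 0, 0.002, 0, 0, 0, 0.2], [-0.002, 0, 0.002, 0, 0, 0, 0.6], [-0.002, 0, 0.002, 0, 0, 0, 0.75]]]}}

```text
time_s: 14.65
eef_pos: [0.5668, 0.1432, 0.012]
eef_rot: [0.001, -0.009, 1.0, 0.0]
wrist_force: [0.4, -0.3, -0.3]
opening: 0.672
grasp_force: 0.0
```

Call:
{"op": "carry_out", "data": {"plan": [[[0, 0, 0, 0, 0, 0, 0.75], [0, 0, 0, 0, 0, 0, 0.75], [0, 0, 0.02, 0, 0, 0, 0.75], [0, 0, 0.055, 0, 0, 0, 0.75], [0, 0, 0.09, 0, 0, 0, 0.75]]]}}

```text
time_s: 15.07
eef_pos: [0.5651, 0.143, 0.1014]
eef_rot: [-0.002, -0.009, 1.0, -0.0]
wrist_force: [1.0, 1.1, 0.4]
opening: 0.748
grasp_force: 0.0
```

Call:
{"op": "carry_out", "data": {"plan": [[[-0.02, 0, 0.035, 0, 0, 0, 0.75], [-0.06, 0, 0.045, 0, 0, 0, 0.75], [-0.1, 0, 0.05, 0, 0, 0, 0.75], [-0.14, 0, 0.05, 0, 0, 0, 0.75], [-0.17, 0, 0.05, 0, 0, 0, 0.75]]]}}

```text
time_s: 15.48
eef_pos: [0.3938, 0.1432, 0.1519]
eef_rot: [0.0, -0.009, 1.0, 0.0]
wrist_force: [-0.4, 0.2, 0.9]
opening: 0.75
grasp_force: 0.0
```

```bash
python3 - <<'E'
from h import *
o=get_obs(); print(o["eef_pos"],o["wrist_force"])
c=snap("top");s=snap("scene"); np.savez("t6.npz",**c);np.savez("s6.npz",**s)
a=cv2.resize(c["pixels"][110:250,150:330],None,fx=2.2,fy=2.2);b=cv2.resize(s["pixels"][130:270,260:420],None,fx=2.2,fy=2.2)
cv2.imwrite("pics/m6.png",np.hstack([a,b])[...,::-1])
for n,k,uv in(("scene",s,(276,207)),("top",c,(0,0))):
    if n=="scene": print("tub",circ(k,uv,150,.045),circ(k,uv,170,.045))
    print(n,"tail end",[scan(k,(.515,y),(.55,y),.026)[0][0].round(1) for y in(.135,.142,.149)],"mouth step",[scan(k,(.57,y),(.61,y),.029)[0][0].round(1) for y in(.135,.142,.149)])
E
```

```text
[0.39382392 0.14318826 0.1518892 ] [-0.41412707  0.2064161   0.88718846]
tub [ 0.5737 -0.03    0.1115] [ 0.5738 -0.0303  0.109 ]
scene tail end [np.float64(534.0), np.float64(549.1), np.float64(548.8)] mouth step [np.float64(582.0), np.float64(578.7), np.float64(579.7)]
top tail end [np.float64(532.8), np.float64(533.1), np.float64(532.5)] mouth step [np.float64(578.7), np.float64(576.7), np.float64(578.7)]
```

View pics/m6.png

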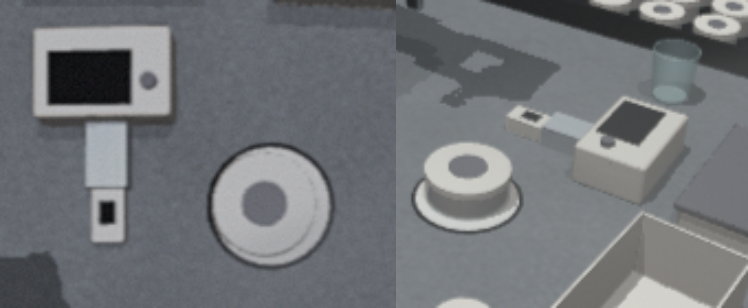

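Stick tail end at 0.533 and mouth at 0.593 leave exactly the 60 mm tail outside, so the shoulders meet the mouth. The tub lies about 4 mm from the outline's centre (12 mm allowed), and the gripper is clear.

```bash
python3 -c "from bench import hand_in; print(hand_in())"
```

```text
the job is handed in; nothing more can be done
None
```

The job is done and handed in: the tub stands inside the outline (about 4 mm off centre, 12 mm allowed), and the stick is fully home in the sleeve with its shoulders at the mouth, in about 15.5 s.

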